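Show the lot and log it

ROBOT

A 7-joint arm with a two-finger parallel gripper is mounted at the origin on the work surface. World frame = base frame: x ahead of the robot, y to its left, z up, the work surface at z = 0. Lengths are in m, angles in rad, forces in N, time in s.
With the tool pointing down it reaches from about 0.35 to 0.9 m from the base axis. Payload 7.2 kg.
Tool frame: the origin (TCP) lies between the finger pads, 19 mm behind the fingertips; this is the grasp point; z points along the fingers, y is the line along which they close (so a half turn about z gives the same grasp; the last joint's range is limited). The gripper opens to 85 mm and grips with 20 to 120 N. Pads are 22 mm wide; open, the fingers measure 114 mm over their backs; the gripper's body (76 mm by 85 mm) begins 54 mm behind the grasp point. The pads swing forward as they close: fully open they stand 13 mm farther back than shut.
Start: joints at [-1.337, 0.411, -0.013, 1.596, 0.006, 1.134, -0.082], TCP at [0.186, 0.597, 0.25] pointing down, gripper open.
Joint ranges: [-2.95, 2.95], [-0.29, 1.99], [-1.47, 1.44], [0.14, 2.54], [-1.03, 4.17], [0.13, 1.85], [-2.86, 2.86]. Speed limits (rad/s): [2.39, 2.39, 3.01, 3.01, 3.14, 3.14, 3.14].

INTERFACE

Orientations are given as a rotation vector (axis times angle).
In Python, from bench import * gives the robot as it stands.
- The arm moves only by the tool drive_tool, never from a script. Its argument "targets" is a list of rows, each a list of 2 entries, a list of its own where there are three numbers: the shift along the tool's x, y, z in mm, then the turn, a rotation vector about the tool's x, y, z in degrees. A call has 1 to 8 rows; each row shifts and turns the commanded pose from where the row before left it, along the tool's axes as they then stand; what a row does not reach is not made up. A row lasts 1/12 s, in which the tool goes at most 41.7 mm and 7.16 degrees, less where a joint would pass 70% of its speed; a pose out of reach is approached as far as the arm can. A call with a gripper value outside its range is refused whole. "grip" is the opening in per cent of the stroke, from 0 (shut) to 100 (fully open), set as the call begins (left out, the last holds). The fingers move at their own pace and stop on an object; "newtons" is the grip in N (left out, the last holds). Time passes only in rows, so rows that do not move let the fingers close. It gives the time, the measured TCP pose, the force, the opening and the grip force at its end, in the units of the state.
- get_obs(): the state, without advancing time (a new reading comes with each control period).
- snapshot(name): name is "scene" or "top" or "wrist"; returns the picture (420x560x3 uint8, red, green, blue); there is no depth.
- get_calibration(name): a dict with "K" (3x3 intrinsics, pixels), "k1" (the pictures are not rectified: a ray, as slopes to the right and down, at radius r is drawn at 1 + k1 r^2 times it, then the intrinsics apply), "R" (3x3) and "t" (3): a world point X has camera coordinates R X + t. Camera axes: x right, y down, z forward; pixel columns grow to the right and rows downward; lengths in m; the calibration is good to about 2 mm. A picture is of the moment at which its call begins: read the wrist's pose just before it. get_calibration takes no time and is no camera call; for the wrist camera it gives the pose at the moment of the call.
- hand_in(): hands the job in; it is judged then, once.
Trained networks look in the newest picture that a camera, given by its name, has taken for a name from the list of things; names that differ only in an ending like _2 or _b are one class to them, and where a whole thing is asked for, a point or a joint stands for the part that bears it (a point fixed in the world has none). Each returns a list of dicts, best first, with "score" (0 to 1); they miss things now and then, are a little off and sometimes report something else, mostly with a low value. They report only what shows in the picture. A call takes as long as a camera call. They do not tell look-alikes from the thing itself.
- search_frame(label, camera): "pixel" ([row, column] in pixels, amid what is visible of it).
- cut_out(label, camera): "pixels" (420x560 bool, what is visible of it) and "pixel" ([row, column] in pixels, amid what is visible of it).
- pinpoint(label, camera): "pixel" ([row, column] in pixels: a listed point, or the origin of a listed thing).
The state is a dict: "t": time; "joint_positions": joint angles; "joint_vel": joint speeds; "joint_efforts": joint torques, N m; "eef_pos": TCP position; "tcp_rot": TCP orientation; "contact_force": force on the tool from outside, world axes, zero at the start; "torque": the same for the moment, N m; "opening": finger opening in m; "grip_force": force on a finger pad.
Only numpy, scipy, OpenCV 4.12 (cv2) and the standard library are available. Lean on these libraries where they do the work, as an engineer would, in place of code of your own. Each camera call takes 0.05 s, during which the arm holds its last target. There are 200 camera calls.

TASK

Show this auction lot to the overhead camera: with the fingers pointing straight down, hold the fingertips about 3 cm above the middle of the pipe tee (the three-armed fitting) in the shallow tray for at least two seconds, and then in the same way for two seconds above the top of the shorter of the two bottle jacks. Then record it by pressing the larger of the two buttons on the tally box all the way down and letting it go; do not press the small button. Never touch, move or lift any of the goods (fittings, jacks, wrench, brass regulator), and do not dip down over any other fitting or the taller jack, so travel high and come down only over what you are pointing at.

Things in the scene. Friction and masses are not known exactly. Their poses are not given: they have to be found in the camera images.
- tee: pipe tee with three arms: galvanised steel, collars 34 diameter, every open end 42 from the middle, lying flat in the tray, total height 34; body origin: underside, below the middle where the arms meet, z up; run along its y, branch along +x
- tee_top (a point): top of the tee above the middle where its arms meet, 34 mm over the tray's floor: the place to point at
- elbow: pipe elbow with two arms, bystander: galvanised steel, collars 34 diameter, every open end 42 from the middle, lying flat in the tray, total height 34; body origin: underside, below the middle where the arms meet, z up; arms along +x and +y
- elbow_top (a point): top of the elbow above its corner
- cross: pipe cross with four arms, bystander: galvanised steel, collars 34 diameter, every open end 42 from the middle, lying flat in the tray, total height 34; body origin: underside, below the middle where the arms meet, z up; arms along +-x and +-y
- cross_top (a point): top of the cross above its middle
- coupling: straight pipe coupling standing upright, a plain steel tube 34 diameter, 46 high, bystander; origin: centre of its underside
- coupling_top (a point): centre of the coupling's upper rim
- tray: shallow open red metal tray, fixed, 240 (its x) by 260 (its y) by 30 high, walls 4; holds the four fittings, whose places are swapped about; origin: centre of its underside
- short_jack: the shorter bottle jack, grey with steel ram, 130 mm high in all, base 95 by 86, cylinder 65 diameter up to 95, ram head 38 diameter; a small pump at its -x side up to 105; loose, about 2.6 kg; origin: centre of the underside, z up
- short_jack_top (a point): centre of the top face of the shorter jack's ram head, 130 mm above the work surface: the place to point at
- tall_jack: the taller bottle jack, alike but 175 mm high, base 105 by 95, cylinder 71 diameter up to 140, ram head 42 diameter, about 4 kg, bystander; the two jacks swap places; origin: centre of the underside
- tall_jack_top (a point): centre of the top face of the taller jack's ram head
- tally: grey plastic tally box, fixed, 80 (its x) by 130 (its y) by 50 high, two round black buttons on top: the large one at its +y end, the small one at its -y end, 66 apart; origin: centre of the underside
- log_button (a joint): travel of the large button (36 diameter), 0 up, 0.006 fully down; sprung, 1.5 N to start and 5 N fully down; springs back
- log_button_top (a point): centre of the large button's top face, 72 mm above the work surface when up (10 mm above its round housing, 52 diameter), moves down with it; press straight down
- clear_button (a joint): travel of the small button (18 diameter), 0 up, 0.005 fully down; must not be pressed
- clear_button_top (a point): centre of the small button's top face
- wrench: steel wrench, 180 long, flat on the work surface on the robot's side of the tally box and jacks, bystander; lies along its x, origin: underside near its middle
- regulator: brass gas regulator with a gauge, about 110 by 70 by 60 high, bystander; origin: underside of its 44 mm round body
Things that resemble listed ones, but are neither listed nor needed, are in the scene too. Leave any green or purple look-alike of the tee alone.

How it is judged:
By the outcome, as a careful person would: the job done as asked, in the order asked, and still so for the second after the job is handed in, with the robot touching nothing.
It also fails if it takes over 54 s, if anything falls off the work surface, if the arm or the gripper's body presses on something with over 40 N, if the wrist force passes 120 N, or if a joint passes its speed limit or range.

## Working session

There is one attempt and no reset: what is moved stays moved. The work goes in short steps, Python scripts to look and compute and a tool call to move; the robot and the scene stay as the last step left them, time stands still between calls to the robot, and variables do not carry over. Pictures are saved under pics/ and viewed, at most 10 in all, crops included, and the job is handed in when it is done.

Besides the shell and the picture viewer there is one more tool, called after ">>>" as a command line: name --argument value ..., lists and objects as JSON in quotes. drive_tool: Moves the arm, as the interface text tells. Its arguments: {"type":"object","properties":{"targets":{"type":"array"},"grip":{"type":"number"},"newtons":{"type":"number"}},"required":["targets"]}

```bash
mkdir -p pics
cat > h.py <<'E'
from bench import *
import numpy as np, cv2
def ray(name,px,cal=None):
    c=cal or get_calibration(name);K=np.array(c["K"]);R=np.array(c["R"]);t=np.array(c["t"])
    d=np.array([(px[1]-K[0,2])/K[0,0],(px[0]-K[1,2])/K[1,1]]);u=d.copy()
    for _ in range(30): u=d/(1+c["k1"]*(u@u))
    return -R.T@t, R.T@np.array([u[0],u[1],1.])
def at(name,px,z):
    o,d=ray(name,px); return o+d*(z-o[2])/d[2]
def tri(pa,pb,a="scene",b="top"):
    o1,d1=ray(a,pa);o2,d2=ray(b,pb)
    s=np.linalg.lstsq(np.c_[d1,-d2],o2-o1,rcond=None)[0]
    p,q=o1+s[0]*d1,o2+s[1]*d2
    return (p+q)/2,np.linalg.norm(p-q)
E
python3 - <<'E'
from h import *
np.set_printoptions(precision=3,suppress=True)
Z=dict(tee_top=.036,elbow_top=.036,cross_top=.036,coupling_top=.048,short_jack_top=.13,tall_jack_top=.175,log_button_top=.072,clear_button_top=.07,tally=0,wrench=0,regulator=0)
for c in("top","scene"):
    im=snapshot(c);cv2.imwrite(f"pics/{c}0.png",im[:,:,::-1])
    for l,z in Z.items():
        for r in pinpoint(l,c)[:4]:
            print(c,l,round(r["score"],2),np.round(r["pixel"]),at(c,r["pixel"],z))
print(get_obs())
E
```

```text
top tee_top 0.85 [174. 155.] [0.615 0.431 0.036]
top tee_top 0.77 [282. 196.] [0.272 0.288 0.036]
top tee_top 0.62 [253. 151.] [0.359 0.434 0.036]
top tee_top 0.56 [193. 205.] [0.553 0.266 0.036]
top elbow_top 0.34 [194. 208.] [0.55  0.259 0.036]
top cross_top 0.8 [188. 241.] [0.571 0.152 0.036]
top coupling_top 0.43 [224. 214.] [0.453 0.235 0.048]
top coupling_top 0.38 [218. 252.] [0.472 0.114 0.048]
top short_jack_top 0.7 [194. 415.] [ 0.539 -0.382  0.13 ]
top tall_jack_top 0.65 [150. 339.] [ 0.661 -0.144  0.175]
top tall_jack_top 0.27 [213. 333.] [ 0.475 -0.126  0.175]
top log_button_top 0.66 [210. 326.] [ 0.498 -0.117  0.072]
top clear_button_top 0.57 [219. 253.] [0.467 0.111 0.07 ]
top clear_button_top 0.54 [212. 346.] [ 0.493 -0.181  0.07 ]
top tally 0.66 [214. 333.] [ 0.496 -0.148  0.   ]
top wrench 0.75 [261. 367.] [ 0.342 -0.259  0.   ]
top regulator 0.69 [152. 337.] [ 0.703 -0.164  0.   ]
top regulator 0.68 [214. 144.] [0.489 0.473 0.   ]
top regulator 0.48 [186. 242.] [0.584 0.151 0.   ]
scene tee_top 0.96 [242. 358.] [0.541 0.258 0.036]
scene tee_top 0.68 [265. 429.] [0.6
[... 696 characters left out ...]

scene tally 0.9 [237. 209.] [ 0.492 -0.147  0.   ]
scene wrench 0.71 [201. 176.] [ 0.343 -0.269  0.   ]
scene wrench 0.64 [219. 298.] [0.417 0.105 0.   ]
scene regulator 0.7 [238. 425.] [ 0.49   0.458 -0.   ]
{'t': 1.2, 'joint_positions': array([-1.337,  0.411, -0.013,  1.596,  0.006,  1.134, -0.082]), 'joint_vel': array([ 0.   , -0.   , -0.001,  0.001,  0.001, -0.002,  0.001]), 'joint_efforts': array([  0.001, -60.044,   0.681, -29.974,   0.014,   0.002,   0.   ]), 'eef_pos': array([0.186, 0.597, 0.25 ]), 'tcp_rot': array([-0.472, -3.106, -0.   ]), 'contact_force': array([ 0.182, -0.677,  0.546]), 'torque': array([-0.026, -0.008,  0.027]), 'grip_force': 0.0, 'opening': 0.08498469292693658}
```

```bash
ls; ls pics
```

```text
h.py
pics
scene0.png
top0.png
```

View pics/top0.png

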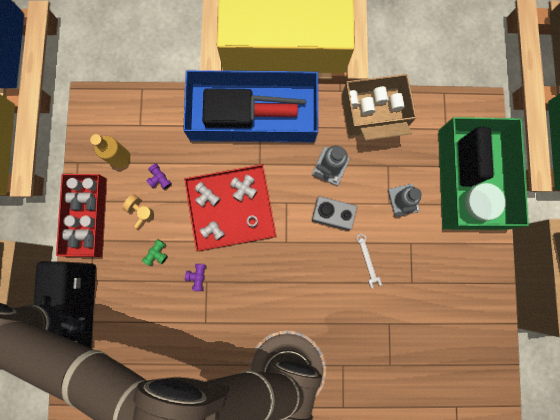

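View pics/scene0.png

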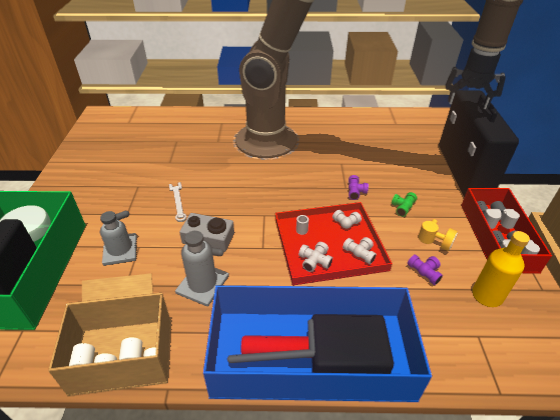

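Run:
```python
import cv2
a=cv2.imread('pics/top0.png');c=cv2.resize(a[160:250,180:280],None,fx=6,fy=6,interpolation=2);cv2.imwrite('pics/crop.png',c)
```

```text
(no output)
```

View pics/crop.png

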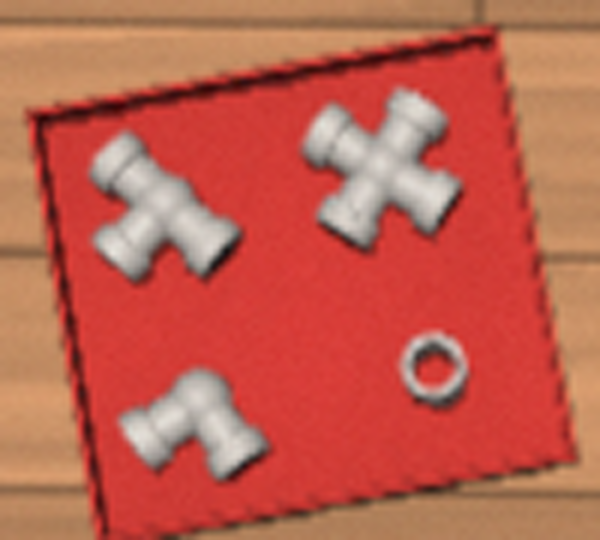

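The top view shows what could be taken for the tee, as (row, col): **real grey tee (194,207)**, elbow (222,213), cross (188,243), coupling (221,252), purple tees (175,157) and (277,196), green tee (252,153). The crop confirms that the fitting at (194,207) has three arms. The scene view shows the tall jack at about (265,200) and the short one at about (235,115). On the tally box the large button is the left one in the top view (210,325). I'm moving high towards the tee with the fingers shut.

>>> drive_tool --targets '[[[-27.5,-13.3,-4],[0,0,0]],[[-27.5,-13.3,-4],[0,0,0]],[[-27.5,-13.3,-4],[0,0,0]],[[-27.5,-13.3,-4],[0,0,0]],[[-27.5,-13.3,-4],[0,0,0]],[[-27.5,-13.3,-4],[0,0,0]],[[-27.5,-13.3,-4],[0,0,0]],[[-27.5,-13.3,-4],[0,0,0]]]' --grip 0 --newtons 20

```text
t: 1.87
eef_pos: [0.3652, 0.4286, 0.2824]
tcp_rot: [0.472, 3.106, 0.001]
contact_force: [-0.4, 0.5, 0.2]
opening: -0.0003
grip_force: 0.0
```

>>> drive_tool --targets '[[[-27.5,-13.3,0],[0,0,0]],[[-27.5,-13.3,0],[0,0,0]],[[-27.5,-13.3,0],[0,0,0]],[[-27.5,-13.3,0],[0,0,0]],[[-27.5,-13.3,0],[0,0,0]],[[-27.5,-13.3,0],[0,0,0]],[[0,0,0],[0,0,0]],[[0,0,0],[0,0,0]]]'

```text
t: 2.53
eef_pos: [0.4994, 0.3027, 0.282]
tcp_rot: [0.479, 3.104, -0.001]
contact_force: [-0.3, 1.3, 0.0]
opening: -0.0002
grip_force: 0.0
```

```bash
cat > look.py <<'E'
from h import *
import sys
np.set_printoptions(precision=4,suppress=True)
from scipy.spatial.transform import Rotation as Ro
o=get_obs();R=Ro.from_rotvec(o["tcp_rot"]).as_matrix()
print(o["t"],o["eef_pos"],"zaxis",R[:,2],"open",o["opening"])
im=snapshot("wrist");cv2.imwrite(f"pics/{sys.argv[1]}.png",im[:,:,::-1])
for a in sys.argv[2:]:
    l,z=a.split("=")
    for r in pinpoint(l,"wrist")[:4]:
        p=at("wrist",r["pixel"],float(z));print(l,round(r["score"],2),np.round(r["pixel"]),p,"tool shift mm",1000*R.T@(p-o["eef_pos"]))
E
python3 look.py w1 tee_top=.037
```

```text
2.5333 [0.4994 0.3027 0.282 ] zaxis [ 0.0004 -0.0004 -1.    ] open -0.00024981962356048285
tee_top 0.96 [238. 411.] [0.609  0.4166 0.037 ] tool shift mm [-70.0584 141.7551 244.9574]
```

View pics/w1.png

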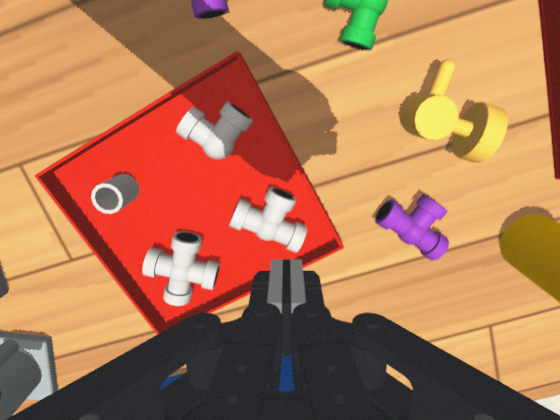

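The wrist view shows the grey tee's middle at about (row 221, col 270); the network reported the purple one at (238,411). The elbow is at (145,217), the cross at (268,181) and the coupling at (193,113).

Run:
```python
from h import *
np.set_printoptions(precision=4,suppress=True)
print(at("wrist",(221,270),.037))
print(at("wrist",(238,411),.037))
print(at("top",(194,207.5),.037), tri((242,358),(194,207.5)), tri((243,358),(193,205)))
from scipy.spatial.transform import Rotation as Ro
im=snapshot("wrist")
for r in cut_out("tee","wrist")[:4]: print(r["score"],r["pixel"],at("wrist",r["pixel"],.02))
for l in("tee_top","elbow_top","cross_top"):
  for r in pinpoint(l,"wrist")[:4]: print(l,r["score"],r["pixel"],at("wrist",r["pixel"],.037))
```

```text
[0.5434 0.2723 0.037 ]
[0.6095 0.4167 0.037 ]
[0.5511 0.259  0.037 ] (array([0.5494, 0.2571, 0.0464]), np.float64(0.0011162346890267237)) (array([0.5521, 0.261 , 0.0458]), np.float64(0.009462899293031023))
0.97 [8.3, 207.0] [0.3222 0.2794 0.02  ]
0.86 [226.4, 414.8] [0.6046 0.4285 0.02  ]
0.84 [20.0, 357.3] [0.3753 0.4162 0.02  ]
0.6 [221.9, 268.7] [0.5494 0.2686 0.02  ]
tee_top 0.93 [241.1, 411.3] [0.6129 0.417  0.037 ]
tee_top 0.91 [0.1, 372.0] [0.3651 0.4293 0.037 ]
tee_top 0.62 [188.6, 125.5] [0.4624 0.1361 0.037 ]
tee_top 0.56 [229.7, 263.1] [0.5507 0.2624 0.037 ]
elbow_top 0.75 [147.8, 208.8] [0.4484 0.2371 0.037 ]
elbow_top 0.68 [118.0, 416.9] [0.4821 0.4483 0.037 ]
cross_top 0.95 [278.8, 179.3] [0.5804 0.1495 0.037 ]
```

>>> drive_tool --targets '[[[-15,-6,0],[0,0,0]],[[-15,-6,0],[0,0,0]],[[-15,-6,0],[0,0,0]],[[-15,-6.5,0],[0,0,0]],[[0,0,20],[0,0,0]],[[0,0,30],[0,0,0]],[[0,0,20],[0,0,0]],[[0,0,0],[0,0,0]]]'

```text
t: 3.55
eef_pos: [0.5455, 0.2628, 0.2077]
tcp_rot: [-0.47, -3.101, 0.007]
contact_force: [-1.3, -0.1, -0.5]
opening: 0.0
grip_force: 0.0
```

```bash
python3 look.py w2 tee_top=.037
python3 - <<'E'
from h import *
im=snapshot("scene");o=get_obs()
a=cv2.resize(im[150:290,270:440],None,fx=3.2,fy=3.2,interpolation=2)[:,:,::-1]
cv2.imwrite("pics/s2.png",a)
E
```

```text
3.55 [0.5455 0.2628 0.2077] zaxis [-0.0062 -0.0034 -1.    ] open 4.3940295329767826e-05
tee_top 0.89 [212. 479.] [0.6173 0.4207 0.037 ] tool shift mm [-22.6784 172.9325 169.6965]
```

View pics/w2.png

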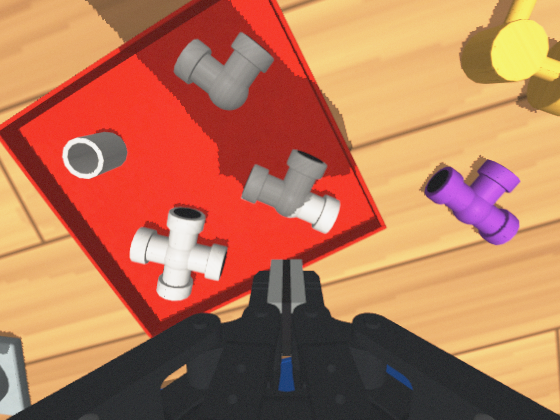

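Run:
```python
from h import *
np.set_printoptions(precision=4,suppress=True)
for z in(.02,.03,.037): print(z,at("wrist",(197,291),z),at("wrist",(202,291),z))
from scipy.spatial.transform import Rotation as Ro
o=get_obs();R=Ro.from_rotvec(o["tcp_rot"]).as_matrix();print(o["eef_pos"],R)
print(o["joint_positions"])
print(1000*R.T@(np.array([.549,.261,.087])-o["eef_pos"]))
```

```text
0.02 [0.561  0.2647 0.02  ] [0.5656 0.2633 0.02  ]
0.03 [0.5582 0.2654 0.03  ] [0.5627 0.264  0.03  ]
0.037 [0.5562 0.2659 0.037 ] [0.5606 0.2645 0.037 ]
[0.5484 0.2639 0.2131] [[-0.955   0.2966  0.001 ]
 [ 0.2966  0.955   0.0005]
 [-0.0008  0.0008 -1.    ]]
[-0.6644  0.4159  0.1842  1.6925 -0.0859  1.04    0.8176]
[ -1.3216  -2.711  126.133 ]
```

>>> drive_tool --targets '[[[-3,-1,20],[0,0,0]],[[0,0,30],[0,0,0]],[[0,0,30],[0,0,0]],[[0,0,25],[0,0,0]],[[0,0,15],[0,0,0]],[[0,0,6],[0,0,0]],[[0,0,0],[0,0,0]],[[0,0,0],[0,0,0]]]'

```text
t: 4.37
eef_pos: [0.5517, 0.2621, 0.0876]
tcp_rot: [0.472, 3.104, 0.002]
contact_force: [0.1, -0.3, 0.1]
opening: 0.0001
grip_force: 0.0
```

```bash
python3 look.py w3 | cat
python3 - <<'E'
from h import *
im=snapshot("scene");top=snapshot("top")
a=cv2.resize(im[150:290,280:420],(400,400),interpolation=2);w=cv2.imread("pics/w3.png")[60:300,180:420,::-1]
cv2.imwrite("pics/s3.png",np.hstack([a,cv2.resize(w,(400,400))])[:,:,::-1])
print(get_obs()["eef_pos"])
E
```

```text
4.3667 [0.5517 0.2621 0.0876] zaxis [ 0.002   0.0011 -1.    ] open 8.135726759994131e-05
[0.55164784 0.26202868 0.08782911]
```

View pics/s3.png

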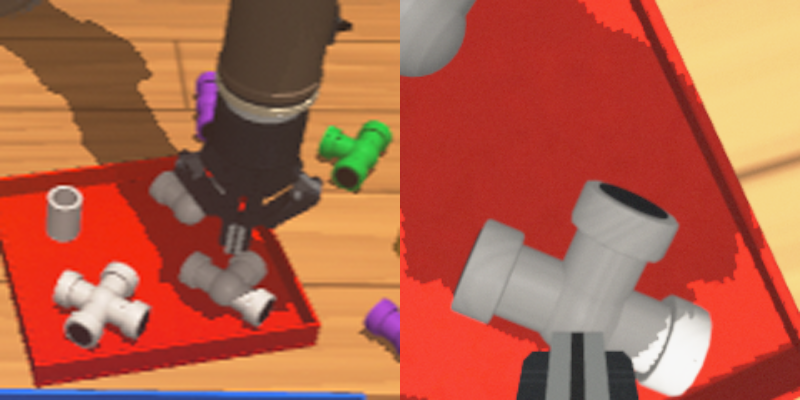

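Run:
```python
from h import *
np.set_printoptions(precision=4,suppress=True)
for z in(.02,.03,.037): print(z,at("wrist",(245,291),z))
print(at("wrist",(261,287),.069), "tip seen", tri((236,362),(261,287),"scene","wrist"))
```

```text
0.02 [0.5572 0.2632 0.02  ]
0.03 [0.5529 0.2644 0.03  ]
0.037 [0.5499 0.2652 0.037 ]
[0.5431 0.2649 0.069 ] tip seen (array([0.5451, 0.2646, 0.0648]), np.float64(0.0006337869083671583))
```

The fingertips are above the tee's middle, which is at (245,291) in the wrist view, with their height consistent at about 0.067. Holding here.

>>> drive_tool --targets '[[[0,0,0],[0,0,0]],[[0,0,0],[0,0,0]],[[0,0,0],[0,0,0]],[[0,0,0],[0,0,0]],[[0,0,0],[0,0,0]],[[0,0,0],[0,0,0]],[[0,0,0],[0,0,0]],[[0,0,0],[0,0,0]]]'

```text
t: 5.18
eef_pos: [0.5506, 0.2615, 0.0859]
tcp_rot: [-0.472, -3.106, 0.0]
contact_force: [1.4, -1.5, 0.6]
opening: -0.0002
grip_force: 0.0
```

>>> drive_tool --targets '[[[0,0,0],[0,0,0]],[[0,0,0],[0,0,0]],[[0,0,0],[0,0,0]],[[0,0,0],[0,0,0]],[[0,0,0],[0,0,0]],[[0,0,0],[0,0,0]],[[0,0,0],[0,0,0]],[[0,0,0],[0,0,0]]]'

```text
t: 5.85
eef_pos: [0.5506, 0.2615, 0.086]
tcp_rot: [0.472, 3.106, 0.0]
contact_force: [0.2, 0.3, 0.1]
opening: -0.0001
grip_force: 0.0
```

>>> drive_tool --targets '[[[0,0,0],[0,0,0]],[[0,0,0],[0,0,0]],[[0,0,0],[0,0,0]],[[0,0,0],[0,0,0]],[[0,0,0],[0,0,0]],[[0,0,0],[0,0,0]],[[0,0,0],[0,0,0]],[[0,0,0],[0,0,0]]]'

```text
t: 6.52
eef_pos: [0.5506, 0.2614, 0.086]
tcp_rot: [0.472, 3.106, 0.0]
contact_force: [-1.2, 0.0, -0.4]
opening: -0.0002
grip_force: 0.0
```

>>> drive_tool --targets '[[[0,0,0],[0,0,0]],[[0,0,0],[0,0,0]],[[0,0,0],[0,0,0]],[[0,0,0],[0,0,0]],[[0,0,0],[0,0,0]],[[0,0,0],[0,0,0]],[[0,0,0],[0,0,0]],[[0,0,0],[0,0,0]]]'

```text
t: 7.18
eef_pos: [0.5506, 0.2615, 0.086]
tcp_rot: [-0.472, -3.106, -0.0]
contact_force: [-0.2, -0.9, 1.4]
opening: -0.0002
grip_force: 0.0
```

>>> drive_tool --targets '[[[0,0,-20],[0,0,0]],[[0,0,-35],[0,0,0]],[[0,0,-35],[0,0,0]],[[0,0,-35],[0,0,0]],[[0,0,-35],[0,0,0]],[[0,0,-35],[0,0,0]],[[0,0,-20],[0,0,0]],[[0,0,0],[0,0,0]]]'

```text
t: 7.85
eef_pos: [0.5525, 0.2622, 0.3067]
tcp_rot: [0.472, 3.099, 0.009]
contact_force: [0.2, 0.4, -0.0]
opening: -0.0
grip_force: 0.0
```

>>> drive_tool --targets '[[[-5,-17,0],[0,0,0]],[[-10,-35,0],[0,0,0]],[[-10,-35,0],[0,0,0]],[[-10,-35,0],[0,0,0]],[[-10,-35,0],[0,0,0]],[[-10,-35,0],[0,0,0]],[[-10,-35,0],[0,0,0]],[[-10,-35,0],[0,0,0]]]'

```text
t: 8.52
eef_pos: [0.5437, -0.0127, 0.3005]
tcp_rot: [-0.472, -3.105, -0.0]
contact_force: [0.3, -0.5, -0.1]
opening: -0.0002
grip_force: 0.0
```

>>> drive_tool --targets '[[[-10,-35,0],[0,0,0]],[[-10,-35,0],[0,0,0]],[[-10,-35,0],[0,0,0]],[[-10,-35,0],[0,0,0]],[[-10,-35,0],[0,0,0]],[[-10,-35,0],[0,0,0]],[[-10,-35,0],[0,0,0]],[[-5,-17,0],[0,0,0]]]'

```text
t: 9.18
eef_pos: [0.5363, -0.2886, 0.3004]
tcp_rot: [-0.479, -3.104, 0.004]
contact_force: [0.3, 1.1, 0.4]
opening: -0.0003
grip_force: 0.0
```

>>> drive_tool --targets '[[[-5,-20,0],[0,0,0]],[[-2,-10,0],[0,0,0]],[[0,0,0],[0,0,0]],[[0,0,0],[0,0,0]]]'

```text
t: 9.52
eef_pos: [0.5357, -0.3137, 0.3004]
tcp_rot: [-0.473, -3.105, -0.001]
contact_force: [0.3, 0.2, -0.0]
opening: -0.0002
grip_force: 0.0
```

```bash
python3 look.py w4 short_jack_top=.13 tall_jack_top=.175 log_button_top=.072
```

```text
9.5167 [ 0.5357 -0.3137  0.3004] zaxis [-0.0007  0.0008 -1.    ] open -0.0001852373587501793
short_jack_top 0.96 [224. 213.] [ 0.5463 -0.3828  0.13  ] tool shift mm [-30.8342 -62.9935 170.3675]
tall_jack_top 0.93 [282. 538.] [ 0.6557 -0.1391  0.175 ] tool shift mm [-62.7033 202.2805 125.4836]
log_button_top 0.77 [ 81. 475.] [ 0.5015 -0.1156  0.072 ] tool shift mm [ 91.4383 178.7335 228.6137]
```

View pics/w4.png

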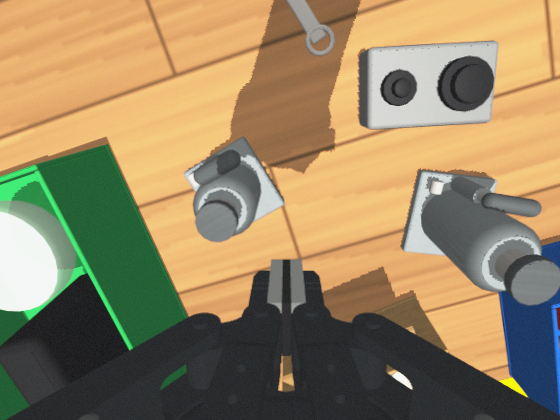

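The wrist view shows the short jack's ram head at about (221,216), the tall jack's head at (280,530), and the large button at (82,467) with the small one at (88,399).

Run:
```python
from h import *
from scipy.spatial.transform import Rotation as Ro
np.set_printoptions(precision=4,suppress=True)
o=get_obs();R=Ro.from_rotvec(o["tcp_rot"]).as_matrix();print(o["eef_pos"])
p=at("wrist",(221,216),.13);print(p,1000*R.T@(p-o["eef_pos"]))
p=at("wrist",(82,467),.072);print(p)
print(at("wrist",(88,399),.07))
```

```text
[ 0.5364 -0.3124  0.3009]
[ 0.5442 -0.3794  0.13  ] [-27.2089 -61.8235 170.8944]
[ 0.5001 -0.1231  0.072 ]
[ 0.4869 -0.1853  0.07  ]
```

>>> drive_tool --targets '[[[-7,-16,0],[0,0,0]],[[-7,-16,0],[0,0,0]],[[-7,-16,0],[0,0,0]],[[-6,-16,0],[0,0,0]],[[0,0,0],[0,0,0]],[[0,0,20],[0,0,0]],[[0,0,25],[0,0,0]],[[0,0,25],[0,0,0]]]'

```text
t: 10.38
eef_pos: [0.5435, -0.382, 0.2309]
tcp_rot: [0.47, 3.104, 0.0]
contact_force: [0.4, 0.1, -0.1]
opening: -0.0
grip_force: 0.0
```

>>> drive_tool --targets '[[[0,0,25],[0,0,0]],[[0,0,18],[0,0,0]],[[0,0,8],[0,0,0]],[[0,0,0],[0,0,0]],[[0,0,0],[0,0,0]],[[0,0,0],[0,0,0]]]'

```text
t: 10.88
eef_pos: [0.5434, -0.3835, 0.1816]
tcp_rot: [0.471, 3.104, -0.001]
contact_force: [-0.0, 0.4, -0.1]
opening: -0.0003
grip_force: 0.0
```

```bash
python3 look.py w5 short_jack_top=.13
python3 - <<'E'
from h import *
im=snapshot("scene");top=snapshot("top")
a=cv2.resize(im[150:280,50:180],(400,400),interpolation=2);w=cv2.imread("pics/w5.png")[100:340,160:400,::-1]
cv2.imwrite("pics/s5.png",np.hstack([a,cv2.resize(w,(400,400))])[:,:,::-1])
E
```

```text
10.8833 [ 0.5434 -0.3835  0.1816] zaxis [ 0.002  -0.0011 -1.    ] open -0.000345558070658309
short_jack_top 0.87 [250. 287.] [ 0.5438 -0.3835  0.13  ] tool shift mm [-0.2085  0.07   51.6055]
```

View pics/s5.png

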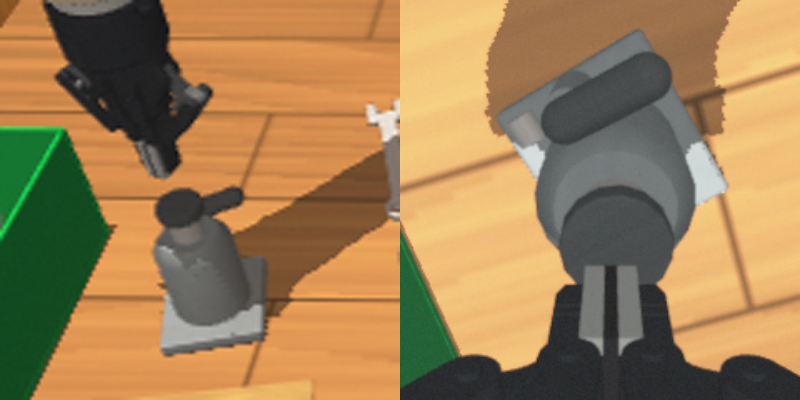

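Run:
```python
from h import *
np.set_printoptions(precision=4,suppress=True)
print(at("scene",(217.6,108.5),.13),at("wrist",(244,289.6),.13),tri((217.6,108.5),(244,289.6),"scene","wrist"))
print(at("scene",(207.5,102),.16)); print(get_obs()["eef_pos"])
```

```text
[ 0.5522 -0.3778  0.13  ] [ 0.5406 -0.3811  0.13  ] (array([ 0.544 , -0.3823,  0.1221]), np.float64(0.0003848232773624991))
[ 0.5476 -0.3873  0.16  ]
[ 0.543  -0.3836  0.1812]
```

The ram head is within about 4 mm of the fingertip axis in both views, and the gap is about 3 cm. Holding, with a 2 mm trim.

>>> drive_tool --targets '[[[0,2,1],[0,0,0]],[[0,0,0],[0,0,0]],[[0,0,0],[0,0,0]],[[0,0,0],[0,0,0]],[[0,0,0],[0,0,0]],[[0,0,0],[0,0,0]],[[0,0,0],[0,0,0]],[[0,0,0],[0,0,0]]]'

```text
t: 11.75
eef_pos: [0.5432, -0.3814, 0.1789]
tcp_rot: [-0.472, -3.106, -0.0]
contact_force: [-0.5, 0.3, -0.5]
opening: 0.0
grip_force: 0.0
```

>>> drive_tool --targets '[[[0,0,0],[0,0,0]],[[0,0,0],[0,0,0]],[[0,0,0],[0,0,0]],[[0,0,0],[0,0,0]],[[0,0,0],[0,0,0]],[[0,0,0],[0,0,0]],[[0,0,0],[0,0,0]],[[0,0,0],[0,0,0]]]'

```text
t: 12.42
eef_pos: [0.5432, -0.3813, 0.179]
tcp_rot: [-0.472, -3.106, -0.0]
contact_force: [-0.3, -0.3, 0.3]
opening: 0.0002
grip_force: 0.0
```

>>> drive_tool --targets '[[[0,0,0],[0,0,0]],[[0,0,0],[0,0,0]],[[0,0,0],[0,0,0]],[[0,0,0],[0,0,0]],[[0,0,0],[0,0,0]],[[0,0,0],[0,0,0]],[[0,0,0],[0,0,0]],[[0,0,0],[0,0,0]]]'

```text
t: 13.08
eef_pos: [0.5432, -0.3814, 0.179]
tcp_rot: [0.472, 3.106, 0.0]
contact_force: [-0.5, -0.1, -0.8]
opening: -0.0002
grip_force: 0.0
```

>>> drive_tool --targets '[[[0,0,0],[0,0,0]],[[0,0,0],[0,0,0]],[[0,0,0],[0,0,0]],[[0,0,0],[0,0,0]],[[0,0,0],[0,0,0]],[[0,0,0],[0,0,0]],[[0,0,0],[0,0,0]],[[0,0,0],[0,0,0]]]'

```text
t: 13.75
eef_pos: [0.5432, -0.3814, 0.179]
tcp_rot: [-0.472, -3.106, -0.0]
contact_force: [-0.0, 0.3, -0.6]
opening: 0.0001
grip_force: 0.0
```

>>> drive_tool --targets '[[[0,0,-20],[0,0,0]],[[0,0,-35],[0,0,0]],[[0,0,-35],[0,0,0]],[[0,0,-25],[0,0,0]],[[0,0,0],[0,0,0]],[[0,0,0],[0,0,0]]]'

```text
t: 14.25
eef_pos: [0.5437, -0.3819, 0.2958]
tcp_rot: [0.472, 3.103, -0.002]
contact_force: [-0.8, -0.9, -0.1]
opening: -0.0001
grip_force: 0.0
```

>>> drive_tool --targets '[[[12,24,0],[0,0,0]],[[16,32,0],[0,0,0]],[[16,32,0],[0,0,0]],[[16,32,0],[0,0,0]],[[16,32,0],[0,0,0]],[[16,32,0],[0,0,0]],[[16,32,0],[0,0,0]],[[12,23,0],[0,0,0]]]'

```text
t: 14.92
eef_pos: [0.4984, -0.114, 0.2925]
tcp_rot: [-0.468, -3.104, -0.001]
contact_force: [0.2, -0.1, 0.2]
opening: 0.0001
grip_force: 0.0
```

>>> drive_tool --targets '[[[0,0,30],[0,0,0]],[[0,0,35],[0,0,0]],[[0,0,35],[0,0,0]],[[0,0,25],[0,0,0]],[[0,0,15],[0,0,0]],[[0,0,0],[0,0,0]],[[0,0,0],[0,0,0]],[[0,0,0],[0,0,0]]]'

```text
t: 15.58
eef_pos: [0.4999, -0.1177, 0.1544]
tcp_rot: [0.472, 3.106, -0.0]
contact_force: [0.9, 0.0, 0.4]
opening: 0.0001
grip_force: 0.0
```

```bash
sleep 0; python3 look.py w6 log_button_top=.072 clear_button_top=.07
```

```text
15.5833 [ 0.4999 -0.1177  0.1544] zaxis [ 0.0002 -0.0001 -1.    ] open 5.77688896270944e-05
log_button_top 0.92 [232. 289.] [ 0.5035 -0.1172  0.072 ] tool shift mm [-3.2976  1.4852 82.4428]
clear_button_top 0.96 [238. 182.] [ 0.488  -0.1832  0.07  ] tool shift mm [ -8.1322 -66.1119  84.4477]
```

View pics/w6.png

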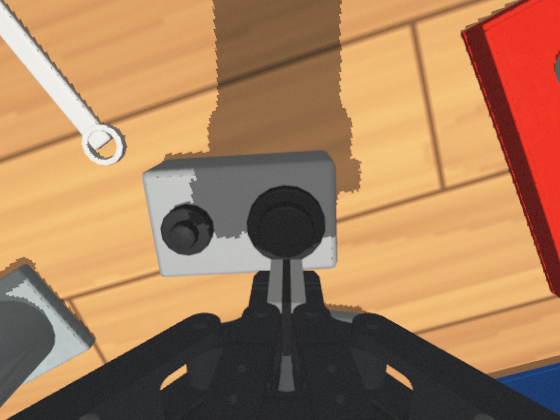

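The large button is at (232,288), right under the fingertips, and the small one is well clear at (238,182). Coming down.

>>> drive_tool --targets '[[[-2,1,15],[0,0,0]],[[0,0,20],[0,0,0]],[[0,0,15],[0,0,0]],[[0,0,8],[0,0,0]],[[0,0,2],[0,0,0]],[[0,0,0],[0,0,0]],[[0,0,0],[0,0,0]],[[0,0,0],[0,0,0]]]'

```text
t: 16.4
eef_pos: [0.5026, -0.1173, 0.095]
tcp_rot: [0.472, 3.104, 0.0]
contact_force: [-0.5, 0.2, -1.1]
opening: -0.0002
grip_force: 0.0
```

>>> drive_tool --targets '[[[0,0,1.5],[0,0,0]],[[0,0,1.5],[0,0,0]],[[0,0,1.5],[0,0,0]],[[0,0,1.5],[0,0,0]],[[0,0,0],[0,0,0]],[[0,0,0],[0,0,0]],[[0,0,0],[0,0,0]],[[0,0,0],[0,0,0]]]'

```text
t: 17.07
eef_pos: [0.5022, -0.1172, 0.0882]
tcp_rot: [0.472, 3.105, 0.0]
contact_force: [1.7, -0.2, 2.9]
opening: -0.0002
grip_force: 1.4
```

Contact was made as predicted, with a force of about 3 N. Pressing on to the stop.

>>> drive_tool --targets '[[[0,0,1.5],[0,0,0]],[[0,0,1.5],[0,0,0]],[[0,0,1],[0,0,0]],[[0,0,0],[0,0,0]],[[0,0,0],[0,0,0]],[[0,0,0],[0,0,0]]]'

```text
t: 17.57
eef_pos: [0.5022, -0.1172, 0.0847]
tcp_rot: [0.472, 3.105, 0.001]
contact_force: [-1.5, 0.7, 11.4]
opening: -0.0003
grip_force: 6.3
```

>>> drive_tool --targets '[[[0,0,0.7],[0,0,0]],[[0,0,0],[0,0,0]],[[0,0,0],[0,0,0]],[[0,0,0],[0,0,0]]]'

```text
t: 17.9
eef_pos: [0.5023, -0.1172, 0.0845]
tcp_rot: [0.472, 3.105, 0.001]
contact_force: [-3.8, 2.1, 19.6]
opening: -0.0001
grip_force: 9.8
```

>>> drive_tool --targets '[[[0,0,-8],[0,0,0]],[[0,0,-20],[0,0,0]],[[0,0,-35],[0,0,0]],[[0,0,-35],[0,0,0]],[[0,0,-35],[0,0,0]],[[0,0,-30],[0,0,0]],[[0,0,0],[0,0,0]],[[0,0,0],[0,0,0]]]'

```text
t: 18.57
eef_pos: [0.5022, -0.1172, 0.2474]
tcp_rot: [0.472, 3.104, 0.001]
contact_force: [-0.6, -0.1, -0.6]
opening: 0.0001
grip_force: 0.0
```

>>> drive_tool --targets '[[[0,0,0],[0,0,0]],[[0,0,0],[0,0,0]],[[0,0,0],[0,0,0]],[[0,0,0],[0,0,0]],[[0,0,0],[0,0,0]],[[0,0,0],[0,0,0]]]'

```text
t: 19.07
eef_pos: [0.5017, -0.1172, 0.2458]
tcp_rot: [-0.472, -3.105, 0.0]
contact_force: [-0.1, 0.2, 0.8]
opening: -0.0
grip_force: 0.0
```

Run:
```python
from h import *
print(hand_in())
```

```text
the job is handed in; nothing more can be done
None
```

The job is handed in at about 19 s, with no verdict returned: I held the fingertips about 3 cm above the tee and then the shorter jack for over 2 s each, then pressed the large button to its stop (about 20 N, against 5 N for full travel) and released it, with no sign of touching anything else.

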